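# Carry the refilled seasoning shakers to the serving caddy in order

### The job

The four seasoning shakers have been refilled and stand in the aluminium refill rack, each in front of its stock canister. Move them all to the empty black caddy, one to a compartment, so that from left to right they stand in the same order as they stood in the refill rack. Keep them upright, set them down without dropping them, and leave the canisters where they are.

Things in the scene. Friction and masses are not known exactly. Their poses are not given: they have to be found in the camera images.
- refill_rack: Aluminium rack, fixed. Origin: underside, middle of its front row of four open cells, where the shakers start; x away from the robot (within 0.2 rad), y to the robot's left along the row, z up. Cell centres x 0, y -114, -38, 38, 114; clear inside 73 x 73, floor 4 thick, walls 3 thick, 22 high; row 307 long. A deck behind (x 40 to 163) carries the canisters. A loop juts 21 from each end.
- caddy: Black plastic caddy with grey cell floors, fixed, empty, left or right of the refill rack. Origin: underside, middle of its row of four open cells; x away from the robot (within 0.2 rad), y to the robot's left along the row, z up. Cell centres x 0, y -114, -38, 38, 114; clear inside 73 x 73, floor 4 thick, walls 3 thick, 22 high; 79 x 307 overall. A jar 75 high and a bowl stand loose behind it, beyond x 75.
- shaker_red_mid (a point): Seasoning shaker with red domed lid and red band on a round steel body, loose, about 0.17 kg: 48 mm diameter, 90 mm high. The point is its centre, 45 mm above its foot; z up. It stands in one of the refill rack's cells, in front of the red canister.
- shaker_yellow_mid (a point): Seasoning shaker with yellow domed lid and yellow band on a round steel body, loose, about 0.17 kg: 48 mm diameter, 90 mm high. The point is its centre, 45 mm above its foot; z up. It stands in one of the refill rack's cells, in front of the yellow canister.
- shaker_green_mid (a point): Seasoning shaker with green domed lid and green band on a round steel body, loose, about 0.17 kg: 48 mm diameter, 90 mm high. The point is its centre, 45 mm above its foot; z up. It stands in one of the refill rack's cells, in front of the green canister.
- shaker_blue_mid (a point): Seasoning shaker with blue domed lid and blue band on a round steel body, loose, about 0.17 kg: 48 mm diameter, 90 mm high. The point is its centre, 45 mm above its foot; z up. It stands in one of the refill rack's cells, in front of the blue canister.
- canister_red: White square stock canister with red lid and red front label, 82 (x) x 68 (y) x 85 mm high, loose, about 0.45 kg. Origin: centre of its underside, z up. It stands on the refill rack's deck, its centre 110 mm behind that of the red shaker's starting place, and stays there.
- canister_yellow: White square stock canister with yellow lid and yellow front label, 82 (x) x 68 (y) x 85 mm high, loose, about 0.45 kg. Origin: centre of its underside, z up. It stands on the refill rack's deck, its centre 110 mm behind that of the yellow shaker's starting place, and stays there.
- canister_green: White square stock canister with green lid and green front label, 82 (x) x 68 (y) x 85 mm high, loose, about 0.45 kg. Origin: centre of its underside, z up. It stands on the refill rack's deck, its centre 110 mm behind that of the green shaker's starting place, and stays there.
- canister_blue: White square stock canister with blue lid and blue front label, 82 (x) x 68 (y) x 85 mm high, loose, about 0.45 kg. Origin: centre of its underside, z up. It stands on the refill rack's deck, its centre 110 mm behind that of the blue shaker's starting place, and stays there.

How it is judged:
By the outcome, as a careful person would: the job done as asked, in the order asked, and still so for the second after the job is handed in, with the robot touching nothing.
It also fails if it takes over 112 s, if anything falls off the work surface, if the arm or the gripper's body presses on something with over 40 N, if the wrist force passes 120 N, or if a joint passes its speed limit or range.

### The arm

A 7-joint arm with a two-finger parallel gripper is mounted at the origin on the work surface. World frame = base frame: x ahead of the robot, y to its left, z up, the work surface at z = 0. Lengths are in mm, angles in rad, forces in N, time in s.
With the tool pointing down it reaches from about 400 to 850 mm from the base axis. Payload 10.4 kg.
Tool frame: the origin (TCP) lies at the very end of the fingers, on their centre line; the grasp point (between the pads) lies 19 mm behind it; z points along the fingers, y is the line along which they close (so a half turn about z gives the same grasp; the last joint's range is limited). The gripper opens to 87 mm and grips with 3 to 60 N. Pads are 19 mm wide; open, the fingers measure 117 mm over their backs; the gripper's body (75 mm by 190 mm) begins 51 mm behind the grasp point.
Start: joints at [1.101, 0.332, -0.065, 1.46, 0.022, 1.35, -0.088], TCP at [270.075, -563.659, 222.576] pointing down, gripper open.
Joint ranges: [-2.6, 2.6], [-0.5, 2.12], [-1.47, 1.34], [0.16, 2.42], [-1.27, 4.41], [0.06, 2.06], [-2.6, 2.6]. Speed limits (rad/s): [2.22, 2.22, 2.79, 2.79, 3.14, 3.14, 3.14].

### API

Orientations are given as a 3x3 rotation matrix whose columns are the frame's x, y, z axes.
In Python, from rig import bot gives the robot as it stands.
- The arm moves only by the tool apply_moves, never from a script. Its argument "commands" is a list of rows, each a list of 7 numbers: the opening, from 0 (shut) to 1 (fully open), then the shift along the tool's x, y, z as a fraction of full scale, then the turn, a rotation vector about the tool's x, y, z as a fraction of full scale. A call has exactly 8 rows; each row shifts and turns the commanded pose from where the row before left it, along the tool's axes as they then stand; what a row does not reach is not made up. Full scale, the value 1, is 4 cm for a shift and 5 degrees for a turn. A row lasts 1/12 s, in which the tool goes at most 41.7 mm and 7.16 degrees, less where a joint would pass 70% of its speed; a pose out of reach is approached as far as the arm can. A call with a number of a shift or a turn outside -1 to 1 is refused whole. A call with a gripper value outside its range is refused whole. The fingers move at their own pace and stop on an object; "newtons" is the grip in N (left out, the last holds). Time passes only in rows, so rows that do not move let the fingers close, or fill a call up. It gives the time, the measured TCP pose, the force, the opening and the grip force at its end, in the units of the state.
- bot.read_state(): the state, without advancing time (a new reading comes with each control period).
- bot.grab_frame(name): name is "side" or "top"; returns a dict with "frame" (420x560x3 uint8, red, green, blue), "range_z" (420x560 float32, mm along the optical axis (not along the pixel's ray), 0 where there is no reading), "vertical_fov" (degrees; the focal length in pixels is half the picture's height over the tangent of half this angle, whatever the lens; pixels are square), "cx", "cy" (the principal point, pixels), "dist_coeffs" ([k1, k2, p1, p2, k3] as OpenCV has them; the pictures are not rectified), "origin" and "orientation" of the camera in the world. Camera axes: x right, y down, z forward; pixel columns grow to the right and rows downward; lengths in mm; the calibration is good to about 2 mm. A picture is of the moment at which its call begins.
- bot.sign_off(): hands the job in; it is judged then, once.
The state is a dict: "clock": time; "joints": joint angles; "joint_vel": joint speeds; "joint_torque": joint torques, N m; "tcp_pos": TCP position; "tcp_rot": TCP orientation; "ft_force": force on the tool from outside, world axes, zero at the start; "moment": the same for the moment, N m; "finger_gap": finger opening in mm; "finger_force": force on a finger pad.
Only numpy, scipy, OpenCV 4.12 (cv2) and the standard library are available. Lean on these libraries where they do the work, as an engineer would, in place of code of your own. Each camera call takes 0.05 s, during which the arm holds its last target. There are 200 camera calls.

## Working session

There is one attempt and no reset: what is moved stays moved. The work goes in short steps, Python scripts to look and compute and a tool call to move; the robot and the scene stay as the last step left them, time stands still between calls to the robot, and variables do not carry over. Pictures are saved under pics/ and viewed, at most 14 in all, crops included, and the job is handed in when it is done.

Besides the shell and the picture viewer there is one more tool, called after ">>>" by a JSON object that holds its "name" and its "arguments", one argument or row to a line. apply_moves: Moves the arm, as the interface text tells. Shift numbers are shares of 4 cm and turn numbers shares of 5 degrees, none past 1 either way. Its arguments: {"type":"object","properties":{"commands":{"type":"array"},"newtons":{"type":"number"}},"required":["commands"]}

```bash
ls; mkdir -p pics
cat > h.py <<'E'
import numpy as np, cv2
from rig import bot
def cam(n):
    f=bot.grab_frame(n); h,w=f["frame"].shape[:2]
    fl=h/2/np.tan(np.radians(f["vertical_fov"])/2)
    f["K"]=np.array([[fl,0,f["cx"]],[0,fl,f["cy"]],[0,0,1]]); f["R"]=np.array(f["orientation"]); f["o"]=np.array(f["origin"]); f["d"]=np.array(f["dist_coeffs"])
    return f
def rays(f,px):
    u=cv2.undistortPointsIter(np.array(px,float).reshape(-1,1,2),f["K"],f["d"],None,None,(3,50,1e-9)).reshape(-1,2) if hasattr(cv2,'undistortPointsIter') else cv2.undistortPoints(np.array(px,float).reshape(-1,1,2),f["K"],f["d"]).reshape(-1,2)
    return np.c_[u,np.ones(len(u))]@f["R"].T
def onplane(f,px,z):
    r=rays(f,px); return f["o"]+r*((z-f["o"][2])/r[:,2])[:,None]
def cloud(f):
    h,w=f["range_z"].shape; v,u=np.mgrid[:h,:w]
    r=rays(f,np.c_[u.ravel(),v.ravel()]); return (f["o"]+r*f["range_z"].reshape(-1,1)).reshape(h,w,3)
E
python3 - <<'E'
from h import *
for n in("top","side"):
    f=cam(n); cv2.imwrite(f"pics/{n}0.png",f["frame"][...,::-1]); print(n,f["o"],f["R"].round(3).tolist(),f["vertical_fov"],f["d"])
s=bot.read_state(); print(s)
E
```

```text
pics
top [457.43520456  10.71582263 916.69147481] [[-0.027, -0.987, 0.161], [-0.999, 0.022, -0.032], [0.028, -0.162, -0.986]] 52.70607453695893 [-0.05354499  0.          0.          0.          0.        ]
side [171.63065785 715.25461627 888.99864172] [[-0.85, -0.378, 0.367], [-0.526, 0.597, -0.605], [0.009, -0.708, -0.707]] 43.15680261478616 [-0.0422459  0.         0.         0.         0.       ]
{'clock': 0.1, 'joints': array([ 1.10144576,  0.33278015, -0.06474731,  1.46082281,  0.02158164,
        1.34988873, -0.08850293]), 'joint_vel': array([-0.00048817, -0.00290507,  0.00193073, -0.00287301,  0.00144665,
        0.00114712,  0.00208161]), 'joint_torque': array([ 7.25065784e-04, -6.24547291e+01,  2.42356810e-02, -3.90718603e+01,
       -6.13582903e-02,  3.65581072e-02,  5.11090093e-05]), 'tcp_pos': array([ 269.91074929, -563.34971087,  221.86790458]), 'tcp_rot': array([[ 9.01831431e-01,  4.32087700e-01, -5.38466687e-04],
       [ 4.32088035e-01, -9.01830787e-01,  1.07754246e-03],
       [-2.00129923e-05, -1.20442667e-03, -9.99999274e-01]]), 'ft_force': array([-0.06225013, -0.29160991,  0.52218862]), 'moment': array([ 0.02385958,  0.02377346, -0.04300899]), 'finger_force': 0.0, 'finger_gap': 86.93585226114837}
```

View pics/top0.png

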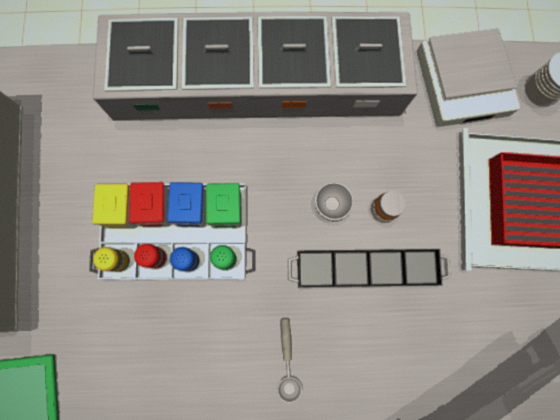

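View pics/side0.png

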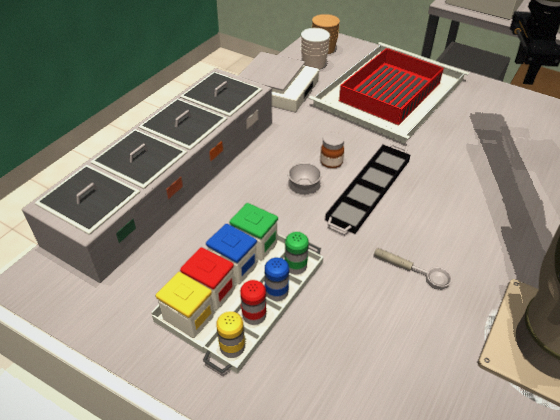

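The top view shows the rack at left, holding yellow, red, blue and green from left to right (row about 258, columns 106 to 223). The empty caddy is at right (row 268, columns 298–441), and the side view agrees. Next I'll measure positions.

```bash
cat > m.py <<'E'
from h import *
from scipy.optimize import least_squares
def shakers(n="top",xr=(300,900),show=True):
    f=cam(n); P=cloud(f); hsv=cv2.cvtColor(f["frame"],cv2.COLOR_RGB2HSV); out={}
    H,S,V=[hsv[...,i].astype(int) for i in range(3)]
    for c,h0 in dict(yellow=26,red=0,blue=109,green=68).items():
        d=abs(((H-h0+90)%180)-90)<11
        m=(d&(S>110)&(V>50)).astype(np.uint8)
        k,l,st,ce=cv2.connectedComponentsWithStats(m)
        for i in range(1,k):
            if st[i,4]<60 or st[i,4]>3000: continue
            p=P[l==i]; p=p[(p[:,2]>15)&(p[:,2]<130)]
            if len(p)<40: continue
            print(n,c,st[i,4],ce[i].round(1),"med",np.median(p,0).round(1),"min",np.percentile(p,3,axis=0).round(1),"max",np.percentile(p,97,axis=0).round(1))
    return f,P
E
python3 - <<'E'
from m import *
for n in("top","side"):
    f,P=shakers(n)
    if n=="top":
        hsv=cv2.cvtColor(f["frame"],cv2.COLOR_RGB2HSV)
        # caddy: dark pixels & grey floors
        roi=np.zeros(hsv.shape[:2],np.uint8); roi[240:295,285:455]=1
        m=((hsv[...,2]<60)&(roi>0)).astype(np.uint8)
        pts=np.argwhere(m)[:,::-1]; print("dark",cv2.minAreaRect(pts.astype(np.float32)))
        k,l,st,ce=cv2.connectedComponentsWithStats(((hsv[...,2]>=75)&(roi>0)).astype(np.uint8))
        for i in range(1,k):
            if 400<st[i,4]<2500:
                ctr=onplane(f,[ce[i]],4)[0]
                b=cv2.boxPoints(cv2.minAreaRect(np.argwhere(l==i)[:,::-1].astype(np.float32)))
                print("floor",st[i],ce[i].round(1),ctr.round(1), np.median(P[l==i],0).round(1), onplane(f,b,4)[:,:2].round(0).tolist())
        print("dark V hist",[int(np.percentile(hsv[...,2][roi>0],q)) for q in(5,20,50,80)])
E
```

```text
top yellow 1394 [110.3 203.9] med [624.5 313.5  88.5] min [586.7 282.6  83.8] max [663.6 345.8  91.8]
top yellow 507 [105.8 258.6] med [516.2 317.1  91.3] min [496.6 299.8  72. ] max [536.  340.4  95.7]
top yellow 86 [123.1 261.2] med [513.9 301.1  34.3] min [496.4 298.1  20.4] max [534.6 312.9  46.9]
top red 150 [219.7 105. ] med [834.7  97.   75. ] min [833.4  74.3  59.6] max [836.  120.1  91.2]
top red 1413 [146.1 202.3] med [626.6 242.1  88.4] min [588.8 210.9  81.6] max [665.8 275.1  91.7]
top red 485 [146.6 255.2] med [521.4 237.9  91.6] min [502.4 219.   80.2] max [541.4 260.5  95.5]
top red 60 [161.6 258.8] med [516.1 219.9  43.6] min [500.4 217.2  21. ] max [536.8 229.7  53.5]
top blue 1376 [184.7 202.6] med [624.3 165.3  88.5] min [587.3 133.7  85.2] max [662.3 197.6  91.9]
top blue 455 [182.1 258.5] med [513.9 169.1  91.9] min [494.4 150.7  77.3] max [532.3 190.3  95.8]
top green 1347 [222.5 203.4] med [621.1  91.5  88.6] min [583.9  59.8  85.5] max [659.  121.8  92.1]
top green 438 [222.3 256.9] med [514.6  91.8  92. ] min [495.4  71.5  82.8] max [534.2 111.7  95.2]
top g
[... 2081 characters left out ...]
de blue 106 [247.9 264.3] med [588.8 168.8  41.3] min [587.2 148.6  28.6] max [590.2 189.8  53.2]
side blue 471 [276.4 269.3] med [511.7 182.8  91.3] min [494.3 158.7  72.3] max [533.1 199.   96. ]
side blue 146 [276.4 290.6] med [504.4 194.   35.2] min [493.4 172.4  24.4] max [527.2 199.5  46.3]
side green 971 [253.4 220.3] med [621.6  98.7  89. ] min [585.7  64.2  83.8] max [661.5 128.   92.4]
side green 80 [269.5 241.4] med [585.2  93.5  41. ] min [583.9  76.1  28.7] max [586.8 111.8  52.8]
side green 414 [296.4 242.8] med [513.4 104.8  91.4] min [495.9  81.   74.8] max [535.3 120.8  96. ]
side green 118 [296.3 263.9] med [505.4 116.6  36.9] min [494.8  96.1  27.2] max [527.8 121.3  47.4]
```

Run:
```python
from m import *
C={}
for n in("top","side"):
    f=cam(n); P=cloud(f); hsv=cv2.cvtColor(f["frame"],cv2.COLOR_RGB2HSV)
    m=(f["range_z"]>0)&(abs(P[...,2])<12)&(P[...,0]>250)&(P[...,0]<760)&(abs(P[...,1])<450)
    q=P[m]
    for _ in range(4):
        A=np.c_[q[:,:2]-[500,0],np.ones(len(q))]; s,*_=np.linalg.lstsq(A,q[:,2],rcond=None); r=q[:,2]-A@s; q=q[abs(r)<2.5]
    print(n,len(q),"tilt x,y (mrad)",(s[:2]*1e3).round(2),"z at (500,0)",s[2].round(2),"std",r.std().round(2))
    # caddy: points at rim height
    c=(P[...,2]>16)&(P[...,2]<30)&(P[...,0]>400)&(P[...,0]<580)&(P[...,1]<-20)&(P[...,1]>-420)&(hsv[...,2]<70)
    k,l,st,ce=cv2.connectedComponentsWithStats(c.astype(np.uint8),connectivity=8); i=1+st[1:,4].argmax()
    p=P[l==i][:,:2].astype(np.float32); print(" caddy rim",cv2.minAreaRect(p),len(p))
    c=(hsv[...,2]<70)&(P[...,2]>-3)&(P[...,2]<30)&(P[...,0]>400)&(P[...,0]<580)&(P[...,1]<-20)&(P[...,1]>-420)
    p=P[c]; top=p[p[:,2]>18]; print(" rim pct x",np.percentile(top[:,0],[1,50,99]).round(1)," y",np.percentile(top[:,1],[1,50,99]).round(1))
    j=(P[...,2]>50)&(P[...,2]<85)&(P[...,0]>560)&(P[...,0]<680)&(P[...,1]<-200)&(P[...,1]>-330); print(" jar",np.median(P[j],0).round(1))
```

```text
top 64274 tilt x,y (mrad) [ 0.22 -0.19] z at (500,0) -0.16 std 1.19
 caddy rim ((487.46282958984375, -301.44390869140625), (128.9012908935547, 75.57917022705078), 89.76612854003906) 228
 rim pct x [450.  497.7 527.9]  y [-365.4 -240.2  -60. ]
 jar [ 615.6 -252.4   74.3]
side 42187 tilt x,y (mrad) [1.69 1.15] z at (500,0) 0.54 std 1.21
 caddy rim ((490.59814453125, -209.77301025390625), (312.20892333984375, 79.85650634765625), 89.10476684570312) 588
 rim pct x [449.9 488.3 531.7]  y [-364.1 -207.1  -54.6]
 jar [ 615.9 -241.7   73.4]
```

```bash
cat > plan.py <<'E'
import numpy as np, json, sys
from scipy.spatial.transform import Rotation as Ro
from rig import bot
RT=np.array([[0,1,0],[1,0,0],[0,0,-1.]])
def plan(way):
    """way: list of (x,y,z,rows,opening); smooth in each leg; prints rows in calls of 8"""
    s=bot.read_state(); p=np.array(s["tcp_pos"]); R=np.array(s["tcp_rot"]); rows=[]
    print("from",p.round(1),"ang err deg",np.degrees(Ro.from_matrix(R.T@RT).as_rotvec()).round(2))
    for x,y,z,n,o in way:
        a=p.copy()
        for i in range(1,n+1):
            t=i/n; t=t if n<4 else 0.5*t+0.5*(3*t*t-2*t**3)
            d=np.round(R.T@(a+(np.array([x,y,z])-a)*t-p)/40,2)
            w=np.degrees(Ro.from_matrix(R.T@RT).as_rotvec())/5
            if np.linalg.norm(w)<0.05: w*=0
            w=np.round(w/max(1,np.linalg.norm(w)),2)
            p=p+R@d*40; R=R@Ro.from_rotvec(np.radians(w*5)).as_matrix()
            rows.append([o]+[float(v)+0. for v in d]+[float(v)+0. for v in w])
    while len(rows)%8: rows.append([rows[-1][0]]+[0]*6)
    for i in range(0,len(rows),8): print(json.dumps(rows[i:i+8]).replace(" ","").replace(".0,",",").replace(".0]","]"))
E
python3 -c "
from plan import *
plan([(514,96,190,24,0.85)])"
```

```text
from [ 270.  -563.6  222.3] ang err deg [-2.00e-02 -1.00e-02 -6.44e+01]
[[0.85,0.3,-0.29,0.02,0,0,-1],[0.85,0.38,-0.31,0.02,0,0,-1],[0.85,0.47,-0.32,0.03,0,0,-1],[0.85,0.56,-0.31,0.03,0,0,-1],[0.85,0.64,-0.29,0.03,0,0,-1],[0.85,0.71,-0.24,0.03,0,0,-1],[0.85,0.78,-0.2,0.04,0,0,-1],[0.85,0.83,-0.13,0.04,0,0,-1]]
[[0.85,0.86,-0.06,0.04,0,0,-1],[0.85,0.89,0.01,0.04,0,0,-1],[0.85,0.91,0.1,0.04,0,0,-1],[0.85,0.89,0.17,0.05,0,0,-1],[0.85,0.88,0.25,0.04,0,0,-0.88],[0.85,0.85,0.31,0.04,0,0,0],[0.85,0.84,0.31,0.04,0,0,0],[0.85,0.81,0.31,0.04,0,0,0]]
[[0.85,0.79,0.29,0.04,0,0,0],[0.85,0.75,0.27,0.04,0,0,0],[0.85,0.71,0.27,0.03,0,0,0],[0.85,0.65,0.24,0.03,0,0,0],[0.85,0.6,0.22,0.03,0,0,0],[0.85,0.54,0.2,0.03,0,0,0],[0.85,0.46,0.17,0.02,0,0,0],[0.85,0.39,0.14,0.02,0,0,0]]
```

>>> {"name": "apply_moves", "arguments": {
  "commands": [
    [0.85, 0.3, -0.29, 0.02, 0, 0, -1],
    [0.85, 0.38, -0.31, 0.02, 0, 0, -1],
    [0.85, 0.47, -0.32, 0.03, 0, 0, -1],
    [0.85, 0.56, -0.31, 0.03, 0, 0, -1],
    [0.85, 0.64, -0.29, 0.03, 0, 0, -1],
    [0.85, 0.71, -0.24, 0.03, 0, 0, -1],
    [0.85, 0.78, -0.2, 0.04, 0, 0, -1],
    [0.85, 0.83, -0.13, 0.04, 0, 0, -1]
  ]
}}

```text
clock: 0.97
tcp_pos: [342.5, -366.9, 212.9]
tcp_rot: [[0.41, 0.912, -0.0], [0.912, -0.41, -0.0], [-0.0, 0.0, -1.0]]
ft_force: [1.2, -0.7, 0.6]
finger_gap: 74.4
finger_force: 0.0
```

>>> {"name": "apply_moves", "arguments": {
  "commands": [
    [0.85, 0.86, -0.06, 0.04, 0, 0, -1],
    [0.85, 0.89, 0.01, 0.04, 0, 0, -1],
    [0.85, 0.91, 0.1, 0.04, 0, 0, -1],
    [0.85, 0.89, 0.17, 0.05, 0, 0, -1],
    [0.85, 0.88, 0.25, 0.04, 0, 0, -0.88],
    [0.85, 0.85, 0.31, 0.04, 0, 0, 0],
    [0.85, 0.84, 0.31, 0.04, 0, 0, 0],
    [0.85, 0.81, 0.31, 0.04, 0, 0, 0]
  ]
}}

```text
clock: 1.63
tcp_pos: [442.3, -97.8, 199.9]
tcp_rot: [[-0.0, 1.0, 0.001], [1.0, 0.0, -0.001], [-0.001, 0.001, -1.0]]
ft_force: [0.6, 0.2, 1.0]
finger_gap: 73.8
finger_force: 0.0
```

>>> {"name": "apply_moves", "arguments": {
  "commands": [
    [0.85, 0.79, 0.29, 0.04, 0, 0, 0],
    [0.85, 0.75, 0.27, 0.04, 0, 0, 0],
    [0.85, 0.71, 0.27, 0.03, 0, 0, 0],
    [0.85, 0.65, 0.24, 0.03, 0, 0, 0],
    [0.85, 0.6, 0.22, 0.03, 0, 0, 0],
    [0.85, 0.54, 0.2, 0.03, 0, 0, 0],
    [0.85, 0.46, 0.17, 0.02, 0, 0, 0],
    [0.85, 0.39, 0.14, 0.02, 0, 0, 0]
  ]
}}

```text
clock: 2.3
tcp_pos: [514.3, 97.6, 190.1]
tcp_rot: [[-0.001, 1.0, 0.0], [1.0, 0.001, 0.0], [0.0, 0.0, -1.0]]
ft_force: [0.4, -0.4, 0.1]
finger_gap: 73.8
finger_force: 0.0
```

Run:
```python
from m import *
s=bot.read_state(); print(s["clock"],s["tcp_pos"].round(1),s["tcp_rot"].round(3).tolist(),s["finger_gap"],s["joints"].round(2))
f=cam("side");P=cloud(f)
cv2.imwrite("pics/s1.png",f["frame"][...,::-1])
t=s["tcp_pos"]
m=(abs(P[...,0]-t[0])<75)&(abs(P[...,1]-t[1])<60)&(P[...,2]>t[2]-15)&(P[...,2]<t[2]+45)
for side in(-1,1):
    k=m&((P[...,0]-t[0])*side>15); q=P[k]
    if len(q): 
        print(side,len(q),"x",np.percentile(q[:,0],[3,50,97]).round(1),"y",np.percentile(q[:,1],[3,50,97]).round(1),"z",np.percentile(q[:,2],[2,50]).round(1))
```

```text
2.3 [514.3  97.6 190.1] [[-0.001, 1.0, 0.0], [1.0, 0.001, 0.0], [0.0, 0.0, -1.0]] 73.80739246770268 [ 0.41  0.2  -0.76  1.74  0.15  1.25 -0.39]
-1 137 x [467.2 471.5 479.2] y [ 92.3 109.4 112. ] z [191.4 210.4]
1 177 x [552.7 555.  563.9] y [ 91.9 108.  111.6] z [190.7 214.1]
```

View pics/s1.png

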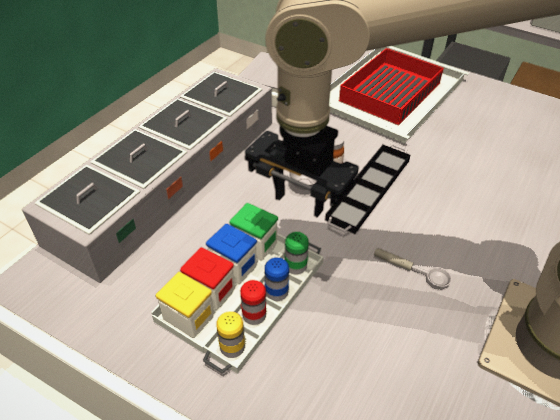

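The fingers show about 4.5 mm too far in y and 1.7 mm in x in the side view, so I'm blending both cameras. I'll descend on green (pixel 297,250).

```bash
python3 -c "
from plan import *
plan([(514,95.5,40,14,0.85)])"
```

```text
from [514.5 100.5 190.1] ang err deg [ 0.03 -0.11  0.21]
[[0.85,-0.01,0,0.16,0,0,0],[0.85,0,0,0.21,0,0,0],[0.85,-0.01,0,0.25,0,0,0],[0.85,-0.01,0,0.29,0,0,0],[0.85,-0.01,0,0.31,0,0,0],[0.85,-0.01,-0.01,0.32,0,0,0],[0.85,-0.02,0,0.34,0,0,0],[0.85,-0.01,0,0.33,0,0,0]]
[[0.85,-0.01,0,0.33,0,0,0],[0.85,-0.01,0,0.3,0,0,0],[0.85,-0.01,0,0.29,0,0,0],[0.85,-0.01,0,0.25,0,0,0],[0.85,-0.01,0,0.21,0,0,0],[0.85,0,0,0.16,0,0,0],[0.85,0,0,0,0,0,0],[0.85,0,0,0,0,0,0]]
```

>>> {"name": "apply_moves", "arguments": {
  "commands": [
    [0.85, -0.01, 0, 0.16, 0, 0, 0],
    [0.85, 0, 0, 0.21, 0, 0, 0],
    [0.85, -0.01, 0, 0.25, 0, 0, 0],
    [0.85, -0.01, 0, 0.29, 0, 0, 0],
    [0.85, -0.01, 0, 0.31, 0, 0, 0],
    [0.85, -0.01, -0.01, 0.32, 0, 0, 0],
    [0.85, -0.02, 0, 0.34, 0, 0, 0],
    [0.85, -0.01, 0, 0.33, 0, 0, 0]
  ]
}}

```text
clock: 3.02
tcp_pos: [513.2, 92.2, 100.1]
tcp_rot: [[0.0, 1.0, -0.001], [1.0, -0.0, -0.0], [-0.0, -0.001, -1.0]]
ft_force: [-0.4, 0.4, -0.1]
finger_gap: 73.9
finger_force: 0.0
```

>>> {"name": "apply_moves", "arguments": {
  "commands": [
    [0.85, -0.01, 0, 0.33, 0, 0, 0],
    [0.85, -0.01, 0, 0.3, 0, 0, 0],
    [0.85, -0.01, 0, 0.29, 0, 0, 0],
    [0.85, -0.01, 0, 0.25, 0, 0, 0],
    [0.85, -0.01, 0, 0.21, 0, 0, 0],
    [0.85, 0, 0, 0.16, 0, 0, 0],
    [0.85, 0, 0, 0, 0, 0, 0],
    [0.85, 0, 0, 0, 0, 0, 0]
  ]
}}

```text
clock: 3.68
tcp_pos: [513.6, 90.8, 40.1]
tcp_rot: [[-0.0, 1.0, -0.0], [1.0, 0.0, 0.0], [0.0, -0.0, -1.0]]
ft_force: [-0.9, 1.1, 0.7]
finger_gap: 73.9
finger_force: 0.0
```

Run:
```python
from m import *
s=bot.read_state(); print(s["tcp_pos"].round(1),s["ft_force"].round(1))
f=cam("side"); cv2.imwrite("pics/s2.png",cv2.resize(f["frame"][170:390,150:400,::-1],None,fx=2.6,fy=2.6))
```

```text
[513.6  90.8  40.1] [-0.9  1.1  0.7]
```

View pics/s2.png

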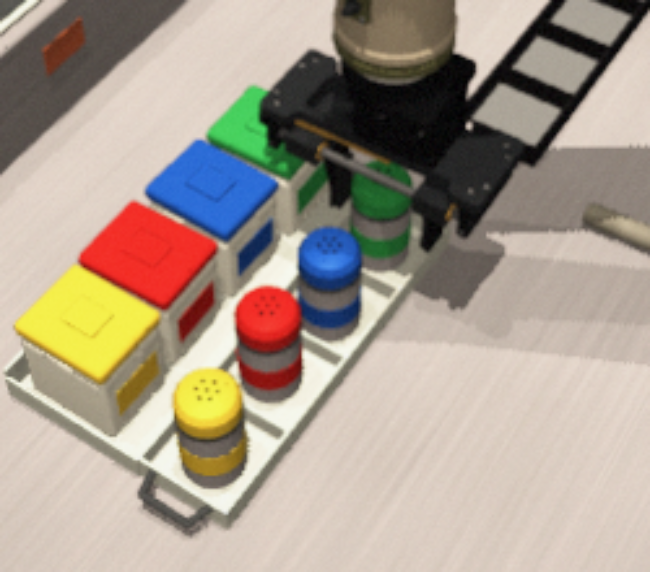

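The fingers straddle the green shaker (crop 380,215), but the TCP is about 4.5 mm low in y because commanded poses carry over. I'll correct that, close and lift.

>>> {"name": "apply_moves", "arguments": {
  "commands": [
    [0.85, 0.06, 0, 0, 0, 0, 0],
    [0.85, 0.05, 0, 0, 0, 0, 0],
    [0, 0, 0, 0, 0, 0, 0],
    [0, 0, 0, 0, 0, 0, 0],
    [0, 0, 0, 0, 0, 0, 0],
    [0, 0, 0, 0, 0, 0, 0],
    [0, 0, 0, 0, 0, 0, 0],
    [0, 0, 0, 0, 0, 0, 0]
  ],
  "newtons": 25
}}

```text
clock: 4.4
tcp_pos: [513.9, 95.0, 40.2]
tcp_rot: [[0.0, 1.0, 0.001], [1.0, -0.0, -0.0], [-0.0, 0.001, -1.0]]
ft_force: [0.6, -0.6, 1.1]
finger_gap: 47.5
finger_force: 25.0
```

Run:
```python
from m import *
s=bot.read_state(); print(s["clock"],s["tcp_pos"].round(1),s["ft_force"].round(1),s["finger_gap"],s["finger_force"])
```

```text
4.4 [513.9  95.   40.2] [ 0.6 -0.6  1.1] 47.54828179194563 24.999026179102657
```

>>> {"name": "apply_moves", "arguments": {
  "commands": [
    [0, 0, 0, -0.1, 0, 0, 0],
    [0, 0, 0, -0.2, 0, 0, 0],
    [0, 0, 0, -0.3, 0, 0, 0],
    [0, 0, 0, -0.4, 0, 0, 0],
    [0, 0, 0, -0.4, 0, 0, 0],
    [0, 0, 0, -0.3, 0, 0, 0],
    [0, 0, 0, -0.2, 0, 0, 0],
    [0, 0, 0, -0.1, 0, 0, 0]
  ]
}}

```text
clock: 5.07
tcp_pos: [514.2, 95.1, 121.7]
tcp_rot: [[0.0, 1.0, 0.002], [1.0, -0.0, -0.0], [-0.0, 0.002, -1.0]]
ft_force: [0.7, 0.5, -1.7]
finger_gap: 47.4
finger_force: 25.0
```

>>> {"name": "apply_moves", "arguments": {
  "commands": [
    [0, -0.3, -0.04, 0, 0, 0, 0],
    [0, -0.45, -0.04, 0, 0, 0, 0],
    [0, -0.6, -0.04, 0, 0, 0, 0],
    [0, -0.7, -0.05, 0, 0, 0, 0],
    [0, -0.8, -0.04, 0, 0, 0, 0],
    [0, -0.81, -0.04, 0, 0, 0, 0],
    [0, -0.8, -0.04, 0, 0, 0, 0],
    [0, -0.81, -0.05, 0, 0, 0, 0]
  ]
}}

```text
clock: 5.73
tcp_pos: [499.4, -117.2, 119.9]
tcp_rot: [[-0.0, 1.0, -0.0], [1.0, 0.0, -0.0], [-0.0, -0.0, -1.0]]
ft_force: [0.3, 1.0, -2.0]
finger_gap: 47.6
finger_force: 25.0
```

>>> {"name": "apply_moves", "arguments": {
  "commands": [
    [0, -0.8, -0.04, 0, 0, 0, 0],
    [0, -0.81, -0.04, 0, 0, 0, 0],
    [0, -0.8, -0.04, 0, 0, 0, 0],
    [0, -0.81, -0.05, 0, 0, 0, 0],
    [0, -0.7, -0.04, 0, 0, 0, 0],
    [0, -0.6, -0.04, 0, 0, 0, 0],
    [0, -0.45, -0.04, 0, 0, 0, 0],
    [0, -0.3, -0.05, 0, 0, 0, 0]
  ]
}}

```text
clock: 6.4
tcp_pos: [485.4, -328.8, 119.5]
tcp_rot: [[0.002, 1.0, -0.001], [1.0, -0.002, 0.0], [0.0, -0.001, -1.0]]
ft_force: [-0.5, -0.2, -1.8]
finger_gap: 47.7
finger_force: 25.0
```

>>> {"name": "apply_moves", "arguments": {
  "commands": [
    [0, 0, 0, 0, 0, 0, 0],
    [0, 0, 0, 0.1, 0, 0, 0],
    [0, 0, 0, 0.15, 0, 0, 0],
    [0, 0, 0, 0.2, 0, 0, 0],
    [0, 0, 0, 0.2, 0, 0, 0],
    [0, 0, 0, 0.15, 0, 0, 0],
    [0, 0, 0, 0.1, 0, 0, 0],
    [0, 0, 0, 0, 0, 0, 0]
  ]
}}

```text
clock: 7.07
tcp_pos: [485.9, -325.9, 82.9]
tcp_rot: [[-0.0, 1.0, -0.001], [1.0, 0.0, 0.001], [0.001, -0.001, -1.0]]
ft_force: [-0.3, 0.2, -1.1]
finger_gap: 47.3
finger_force: 25.0
```

Run:
```python
from m import *
s=bot.read_state(); print(s["clock"],s["tcp_pos"].round(1),s["tcp_rot"].round(3).tolist(),s["ft_force"].round(1),s["finger_gap"],s["finger_force"])
f=cam("side"); cv2.imwrite("pics/s3.png",cv2.resize(f["frame"][100:300,260:460,::-1],None,fx=3,fy=3))
```

```text
7.0667 [ 485.9 -325.9   82.9] [[-0.0, 1.0, -0.001], [1.0, 0.0, 0.001], [0.001, -0.001, -1.0]] [-0.3  0.2 -1.1] 47.29293947600639 24.99828333773621
```

View pics/s3.png

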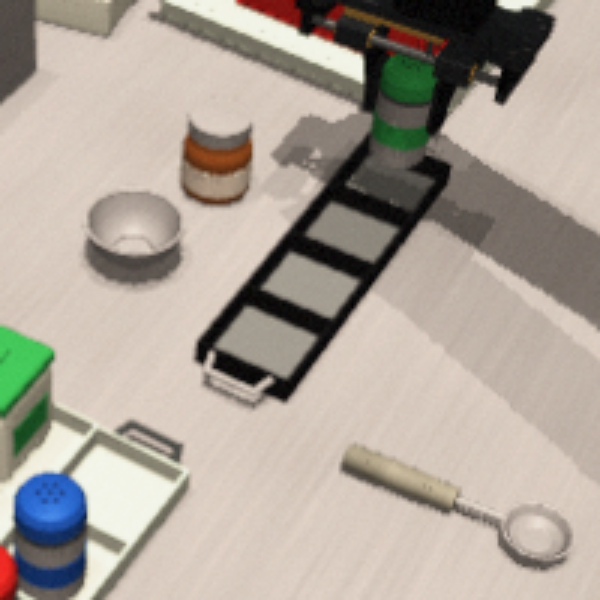

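Green is held upright over the right-hand cell (crop 405,130). I'll check the cell centres in the side view before setting it down.

Run:
```python
from m import *
f=cam("side");hsv=cv2.cvtColor(f["frame"],cv2.COLOR_RGB2HSV)
for y,x in((-250,488.3),(-174,489.5),(-98,490.7)):
    pass
roi=np.zeros(hsv.shape[:2],np.uint8)
c=np.array([[451,-50,22],[530,-50,22],[525,-365,22],[445,-365,22]],float)+[1.7,4.5,0]
px=cv2.projectPoints(c,cv2.Rodrigues(f["R"].T)[0],-f["R"].T@f["o"],f["K"],f["d"])[0].reshape(-1,2)
cv2.fillConvexPoly(roi,px.astype(np.int32),1)
m=((hsv[...,2]>75)&(roi>0)).astype(np.uint8)
k,l,st,ce=cv2.connectedComponentsWithStats(m)
for i in range(1,k):
    if st[i,4]>150:
        b=cv2.boxPoints(cv2.minAreaRect(np.argwhere(l==i)[:,::-1].astype(np.float32)))
        q=onplane(f,np.argwhere(l==i)[:,::-1],4)[:,:2]-[1.7,4.5]
        print(st[i,4],np.percentile(q,[2,98],axis=0).round(1).tolist(),q.mean(0).round(1))
```

```text
183 [[462.7, -388.9], [520.1, -345.5]] [ 496.  -365.4]
355 [[459.8, -287.0], [521.9, -237.3]] [ 490.6 -261.9]
423 [[460.5, -211.7], [523.2, -158.9]] [ 491.7 -185. ]
513 [[461.9, -135.6], [524.8, -70.8]] [ 493.1 -106.2]
```

>>> {"name": "apply_moves", "arguments": {
  "commands": [
    [0, 0, 0, 0.15, 0, 0, 0],
    [0, 0, 0, 0.25, 0, 0, 0],
    [0, 0, 0, 0.25, 0, 0, 0],
    [0, 0, 0, 0.2, 0, 0, 0],
    [0, 0, 0, 0.12, 0, 0, 0],
    [0, 0, 0, 0.08, 0, 0, 0],
    [0, 0, 0, 0.04, 0, 0, 0],
    [0, 0, 0, 0, 0, 0, 0]
  ]
}}

```text
clock: 7.83
tcp_pos: [486.4, -326.5, 40.6]
tcp_rot: [[-0.0, 1.0, -0.0], [1.0, 0.0, 0.0], [0.0, -0.0, -1.0]]
ft_force: [-0.2, 0.1, -1.3]
finger_gap: 47.8
finger_force: 25.0
```

Run:
```python
from m import *
s=bot.read_state(); print(s["clock"],s["tcp_pos"].round(1),s["ft_force"].round(1))
```

```text
7.8333 [ 486.4 -326.5   40.6] [-0.2  0.1 -1.3]
```

>>> {"name": "apply_moves", "arguments": {
  "commands": [
    [0, 0, 0, 0.02, 0, 0, 0],
    [0, 0, 0, 0.01, 0, 0, 0],
    [0, 0, 0, 0, 0, 0, 0],
    [0, 0, 0, 0, 0, 0, 0],
    [0, 0, 0, 0, 0, 0, 0],
    [0, 0, 0, 0, 0, 0, 0],
    [0, 0, 0, 0, 0, 0, 0],
    [0, 0, 0, 0, 0, 0, 0]
  ]
}}

```text
clock: 8.5
tcp_pos: [486.8, -326.7, 40.2]
tcp_rot: [[-0.0, 1.0, 0.001], [1.0, 0.0, -0.001], [-0.001, 0.001, -1.0]]
ft_force: [-1.9, 0.2, 5.2]
finger_gap: 47.2
finger_force: 25.0
```

Floor contact confirmed (+5 N). I'll release, lift, go to blue and descend.

>>> {"name": "apply_moves", "arguments": {
  "commands": [
    [0.85, 0, 0, 0, 0, 0, 0],
    [0.85, 0, 0, 0, 0, 0, 0],
    [0.85, 0, 0, 0, 0, 0, 0],
    [0.85, 0, 0, 0, 0, 0, 0],
    [0.85, 0, 0, 0, 0, 0, 0],
    [0.85, 0, 0, 0, 0, 0, 0],
    [0.85, 0, 0, 0, 0, 0, 0],
    [0.85, 0, 0, 0, 0, 0, 0]
  ]
}}

```text
clock: 9.17
tcp_pos: [486.4, -326.5, 39.4]
tcp_rot: [[-0.0, 1.0, 0.0], [1.0, 0.0, -0.0], [-0.0, 0.0, -1.0]]
ft_force: [0.1, -0.4, 0.6]
finger_gap: 73.7
finger_force: 0.0
```

>>> {"name": "apply_moves", "arguments": {
  "commands": [
    [0.85, 0, 0, -0.1, 0, 0, 0],
    [0.85, 0, 0, -0.2, 0, 0, 0],
    [0.85, 0, 0, -0.3, 0, 0, 0],
    [0.85, 0, 0, -0.4, 0, 0, 0],
    [0.85, 0, 0, -0.4, 0, 0, 0],
    [0.85, 0, 0, -0.3, 0, 0, 0],
    [0.85, 0, 0, -0.2, 0, 0, 0],
    [0.85, 0, 0, -0.1, 0, 0, 0]
  ]
}}

```text
clock: 9.83
tcp_pos: [487.0, -326.9, 121.2]
tcp_rot: [[0.0, 1.0, 0.002], [1.0, -0.0, -0.001], [-0.001, 0.002, -1.0]]
ft_force: [0.6, 0.7, -0.6]
finger_gap: 74.1
finger_force: 0.0
```

>>> {"name": "apply_moves", "arguments": {
  "commands": [
    [0.85, 0.4, 0.04, 0, 0, 0, 0],
    [0.85, 0.6, 0.04, 0, 0, 0, 0],
    [0.85, 0.8, 0.04, 0, 0, 0, 0],
    [0.85, 0.89, 0.04, 0, 0, 0, 0],
    [0.85, 0.89, 0.04, 0, 0, 0, 0],
    [0.85, 0.89, 0.04, 0, 0, 0, 0],
    [0.85, 0.89, 0.04, 0, 0, 0, 0],
    [0.85, 0.89, 0.04, 0, 0, 0, 0]
  ]
}}

```text
clock: 10.5
tcp_pos: [498.3, -74.0, 118.8]
tcp_rot: [[-0.0, 1.0, -0.001], [1.0, 0.0, -0.0], [-0.0, -0.001, -1.0]]
ft_force: [0.9, -0.9, -0.1]
finger_gap: 73.7
finger_force: 0.0
```

>>> {"name": "apply_moves", "arguments": {
  "commands": [
    [0.85, 0.89, 0.04, 0, 0, 0, 0],
    [0.85, 0.89, 0.04, 0, 0, 0, 0],
    [0.85, 0.89, 0.04, 0, 0, 0, 0],
    [0.85, 0.89, 0.04, 0, 0, 0, 0],
    [0.85, 0.89, 0.04, 0, 0, 0, 0],
    [0.85, 0.8, 0.04, 0, 0, 0, 0],
    [0.85, 0.6, 0.04, 0, 0, 0, 0],
    [0.85, 0.4, 0.04, 0, 0, 0, 0]
  ]
}}

```text
clock: 11.17
tcp_pos: [510.4, 177.4, 118.8]
tcp_rot: [[-0.004, 1.0, -0.001], [1.0, 0.004, 0.001], [0.001, -0.001, -1.0]]
ft_force: [0.1, -0.1, 0.9]
finger_gap: 74.0
finger_force: 0.0
```

>>> {"name": "apply_moves", "arguments": {
  "commands": [
    [0.85, 0, 0, 0, 0, 0, 0],
    [0.85, 0, 0, 0, 0, 0, 0],
    [0.85, 0, 0, 0, 0, 0, 0],
    [0.85, 0, 0, 0, 0, 0, 0],
    [0.85, 0, 0, 0, 0, 0, 0],
    [0.85, 0, 0, 0, 0, 0, 0],
    [0.85, 0, 0, 0, 0, 0, 0],
    [0.85, 0, 0, 0, 0, 0, 0]
  ]
}}

```text
clock: 11.83
tcp_pos: [512.1, 173.1, 119.4]
tcp_rot: [[0.001, 1.0, 0.0], [1.0, -0.001, -0.0], [-0.0, 0.0, -1.0]]
ft_force: [-0.6, 0.3, 0.2]
finger_gap: 74.1
finger_force: 0.0
```

Run:
```python
from m import *
s=bot.read_state(); print(s["clock"],s["tcp_pos"].round(1),s["tcp_rot"].round(3).tolist(),s["ft_force"].round(1))
f=cam("side"); cv2.imwrite("pics/s4.png",f["frame"][...,::-1])
t=cam("top"); print((f["frame"].mean()).round(1)); cv2.imwrite("pics/t4.png",t["frame"][...,::-1])
P=cloud(f)
for c,y in(("green",-326),):
    q=P[(abs(P[...,0]-489)<40)&(abs(P[...,1]-y)<45)&(P[...,2]>75)&(P[...,2]<105)]; print(c,len(q),np.percentile(q,[3,97],axis=0).round(1).tolist())
```

```text
11.8333 [512.1 173.1 119.4] [[0.001, 1.0, 0.0], [1.0, -0.001, -0.0], [-0.0, 0.0, -1.0]] [-0.6  0.3  0.2]
149.8
green 260 [[466.4, -338.7, 75.5], [508.0, -301.0, 96.0]]
```

View pics/s4.png

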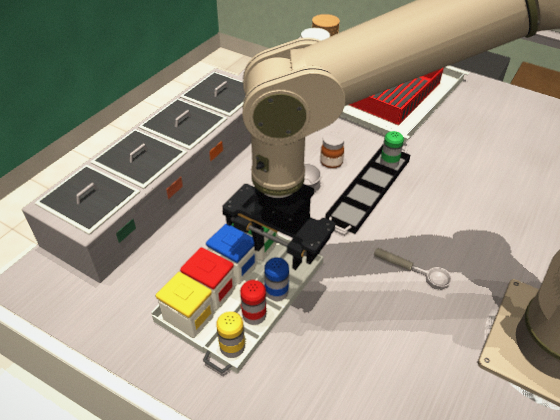

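Green stands in the right-hand cell (393,148). Blue is next; I'll grasp and check.

>>> {"name": "apply_moves", "arguments": {
  "commands": [
    [0.85, 0, 0, 0.1, 0, 0, 0],
    [0.85, 0, 0, 0.2, 0, 0, 0],
    [0.85, 0, 0, 0.3, 0, 0, 0],
    [0.85, 0, 0, 0.4, 0, 0, 0],
    [0.85, 0, 0, 0.4, 0, 0, 0],
    [0.85, 0, 0, 0.3, 0, 0, 0],
    [0.85, 0, 0, 0.2, 0, 0, 0],
    [0.85, 0, 0, 0.07, 0, 0, 0]
  ]
}}

```text
clock: 12.6
tcp_pos: [511.1, 173.2, 38.7]
tcp_rot: [[-0.0, 1.0, -0.002], [1.0, 0.0, -0.0], [-0.0, -0.002, -1.0]]
ft_force: [-0.0, -0.4, -0.1]
finger_gap: 74.0
finger_force: 0.0
```

>>> {"name": "apply_moves", "arguments": {
  "commands": [
    [0.85, 0, 0, 0, 0, 0, 0],
    [0, 0, 0, 0, 0, 0, 0],
    [0, 0, 0, 0, 0, 0, 0],
    [0, 0, 0, 0, 0, 0, 0],
    [0, 0, 0, 0, 0, 0, 0],
    [0, 0, 0, 0, 0, 0, 0],
    [0, 0, 0, 0, 0, 0, 0],
    [0, 0, 0, 0, 0, 0, 0]
  ],
  "newtons": 25
}}

```text
clock: 13.27
tcp_pos: [512.5, 173.6, 41.0]
tcp_rot: [[0.0, 1.0, 0.001], [1.0, -0.0, 0.0], [0.0, 0.001, -1.0]]
ft_force: [-0.4, -0.7, 3.9]
finger_gap: 47.8
finger_force: 25.0
```

>>> {"name": "apply_moves", "arguments": {
  "commands": [
    [0, 0, 0, -0.1, 0, 0, 0],
    [0, 0, 0, -0.2, 0, 0, 0],
    [0, 0, 0, -0.3, 0, 0, 0],
    [0, 0, 0, -0.4, 0, 0, 0],
    [0, 0, 0, -0.4, 0, 0, 0],
    [0, 0, 0, -0.3, 0, 0, 0],
    [0, 0, 0, -0.2, 0, 0, 0],
    [0, 0, 0, -0.1, 0, 0, 0]
  ]
}}

```text
clock: 13.93
tcp_pos: [512.5, 173.7, 122.1]
tcp_rot: [[0.0, 1.0, 0.002], [1.0, -0.0, 0.0], [0.0, 0.002, -1.0]]
ft_force: [0.8, -0.3, -1.6]
finger_gap: 47.4
finger_force: 25.0
```

>>> {"name": "apply_moves", "arguments": {
  "commands": [
    [0, -0.3, -0.04, 0, 0, 0, 0],
    [0, -0.45, -0.04, 0, 0, 0, 0],
    [0, -0.6, -0.04, 0, 0, 0, 0],
    [0, -0.7, -0.04, 0, 0, 0, 0],
    [0, -0.81, -0.04, 0, 0, 0, 0],
    [0, -0.81, -0.04, 0, 0, 0, 0],
    [0, -0.81, -0.04, 0, 0, 0, 0],
    [0, -0.81, -0.04, 0, 0, 0, 0]
  ]
}}

```text
clock: 14.6
tcp_pos: [498.5, -39.7, 120.3]
tcp_rot: [[-0.0, 1.0, -0.001], [1.0, 0.0, -0.0], [-0.0, -0.001, -1.0]]
ft_force: [1.0, -0.1, -1.5]
finger_gap: 48.1
finger_force: 25.0
```

>>> {"name": "apply_moves", "arguments": {
  "commands": [
    [0, -0.81, -0.04, 0, 0, 0, 0],
    [0, -0.81, -0.04, 0, 0, 0, 0],
    [0, -0.81, -0.04, 0, 0, 0, 0],
    [0, -0.81, -0.04, 0, 0, 0, 0],
    [0, -0.7, -0.04, 0, 0, 0, 0],
    [0, -0.6, -0.04, 0, 0, 0, 0],
    [0, -0.45, -0.04, 0, 0, 0, 0],
    [0, -0.3, -0.04, 0, 0, 0, 0]
  ]
}}

```text
clock: 15.27
tcp_pos: [485.5, -252.0, 120.0]
tcp_rot: [[0.002, 1.0, -0.001], [1.0, -0.002, 0.0], [0.0, -0.001, -1.0]]
ft_force: [-0.3, 1.3, -1.4]
finger_gap: 47.6
finger_force: 25.0
```

>>> {"name": "apply_moves", "arguments": {
  "commands": [
    [0, 0, 0, 0, 0, 0, 0],
    [0, 0, 0, 0, 0, 0, 0],
    [0, 0, 0, 0, 0, 0, 0],
    [0, 0, 0, 0.1, 0, 0, 0],
    [0, 0, 0, 0.2, 0, 0, 0],
    [0, 0, 0, 0.25, 0, 0, 0],
    [0, 0, 0, 0.3, 0, 0, 0],
    [0, 0, 0, 0.3, 0, 0, 0]
  ]
}}

```text
clock: 15.93
tcp_pos: [486.1, -249.3, 73.0]
tcp_rot: [[-0.0, 1.0, -0.001], [1.0, 0.0, 0.0], [0.0, -0.001, -1.0]]
ft_force: [0.2, -0.3, -1.9]
finger_gap: 47.7
finger_force: 25.0
```

>>> {"name": "apply_moves", "arguments": {
  "commands": [
    [0, 0, 0, 0.3, 0, 0, 0],
    [0, 0, 0, 0.2, 0, 0, 0],
    [0, 0, 0, 0.15, 0, 0, 0],
    [0, 0, 0, 0.1, 0, 0, 0],
    [0, 0, 0, 0.06, 0, 0, 0],
    [0, 0, 0, 0.03, 0, 0, 0],
    [0, 0, 0, 0.01, 0, 0, 0],
    [0, 0, 0, 0, 0, 0, 0]
  ]
}}

```text
clock: 16.6
tcp_pos: [486.7, -249.8, 41.0]
tcp_rot: [[0.0, 1.0, 0.001], [1.0, -0.0, -0.0], [-0.0, 0.001, -1.0]]
ft_force: [-0.4, 0.1, -0.9]
finger_gap: 47.4
finger_force: 25.0
```

>>> {"name": "apply_moves", "arguments": {
  "commands": [
    [0, 0, 0, 0.02, 0, 0, 0],
    [0, 0, 0, 0, 0, 0, 0],
    [0, 0, 0, 0.01, 0, 0, 0],
    [0, 0, 0, 0, 0, 0, 0],
    [0, 0, 0, 0, 0, 0, 0],
    [0, 0, 0, 0, 0, 0, 0],
    [0, 0, 0, 0, 0, 0, 0],
    [0, 0, 0, 0, 0, 0, 0]
  ]
}}

```text
clock: 17.27
tcp_pos: [486.8, -249.9, 40.9]
tcp_rot: [[0.0, 1.0, 0.001], [1.0, -0.0, -0.001], [-0.001, 0.001, -1.0]]
ft_force: [-4.9, 2.5, 13.1]
finger_gap: 47.3
finger_force: 25.0
```

>>> {"name": "apply_moves", "arguments": {
  "commands": [
    [0.85, 0, 0, 0, 0, 0, 0],
    [0.85, 0, 0, 0, 0, 0, 0],
    [0.85, 0, 0, 0, 0, 0, 0],
    [0.85, 0, 0, 0, 0, 0, 0],
    [0.85, 0, 0, 0, 0, 0, 0],
    [0.85, 0, 0, 0, 0, 0, 0],
    [0.85, 0, 0, 0, 0, 0, 0],
    [0.85, 0, 0, 0, 0, 0, 0]
  ]
}}

```text
clock: 17.93
tcp_pos: [486.4, -249.7, 39.3]
tcp_rot: [[0.0, 1.0, 0.0], [1.0, -0.0, -0.0], [-0.0, 0.0, -1.0]]
ft_force: [-0.4, 0.0, 1.5]
finger_gap: 74.0
finger_force: 0.0
```

>>> {"name": "apply_moves", "arguments": {
  "commands": [
    [0.85, 0, 0, -0.1, 0, 0, 0],
    [0.85, 0, 0, -0.2, 0, 0, 0],
    [0.85, 0, 0, -0.3, 0, 0, 0],
    [0.85, 0, 0, -0.4, 0, 0, 0],
    [0.85, 0, 0, -0.4, 0, 0, 0],
    [0.85, 0, 0, -0.3, 0, 0, 0],
    [0.85, 0, 0, -0.2, 0, 0, 0],
    [0.85, 0, 0, -0.1, 0, 0, 0]
  ]
}}

```text
clock: 18.6
tcp_pos: [487.0, -250.0, 121.1]
tcp_rot: [[0.0, 1.0, 0.002], [1.0, -0.0, -0.001], [-0.001, 0.002, -1.0]]
ft_force: [-0.3, -0.6, -0.4]
finger_gap: 73.6
finger_force: 0.0
```

>>> {"name": "apply_moves", "arguments": {
  "commands": [
    [0.85, 0.4, 0.05, 0, 0, 0, 0],
    [0.85, 0.6, 0.05, 0, 0, 0, 0],
    [0.85, 0.8, 0.05, 0, 0, 0, 0],
    [0.85, 0.87, 0.05, 0, 0, 0, 0],
    [0.85, 0.87, 0.05, 0, 0, 0, 0],
    [0.85, 0.87, 0.06, 0, 0, 0, 0],
    [0.85, 0.87, 0.06, 0, 0, 0, 0],
    [0.85, 0.87, 0.06, 0, 0, 0, 0]
  ]
}}

```text
clock: 19.27
tcp_pos: [503.2, -2.2, 119.2]
tcp_rot: [[0.0, 1.0, -0.0], [1.0, -0.0, -0.0], [-0.0, -0.0, -1.0]]
ft_force: [1.4, 0.3, -0.0]
finger_gap: 74.3
finger_force: 0.0
```

>>> {"name": "apply_moves", "arguments": {
  "commands": [
    [0.85, 0.87, 0.06, 0, 0, 0, 0],
    [0.85, 0.87, 0.06, 0, 0, 0, 0],
    [0.85, 0.87, 0.05, 0, 0, 0, 0],
    [0.85, 0.87, 0.05, 0, 0, 0, 0],
    [0.85, 0.87, 0.05, 0, 0, 0, 0],
    [0.85, 0.8, 0.05, 0, 0, 0, 0],
    [0.85, 0.6, 0.05, 0, 0, 0, 0],
    [0.85, 0.4, 0.05, 0, 0, 0, 0]
  ]
}}

```text
clock: 19.93
tcp_pos: [519.4, 245.5, 119.1]
tcp_rot: [[-0.003, 1.0, -0.001], [1.0, 0.003, 0.001], [0.001, -0.001, -1.0]]
ft_force: [-0.5, -0.4, 0.1]
finger_gap: 74.3
finger_force: 0.0
```

>>> {"name": "apply_moves", "arguments": {
  "commands": [
    [0.85, 0, 0, 0, 0, 0, 0],
    [0.85, 0, 0, 0, 0, 0, 0],
    [0.85, 0, 0, 0, 0, 0, 0],
    [0.85, 0, 0, 0, 0, 0, 0],
    [0.85, 0, 0, 0, 0, 0, 0],
    [0.85, 0, 0, 0, 0, 0, 0],
    [0.85, 0, 0, 0, 0, 0, 0],
    [0.85, 0, 0, 0, 0, 0, 0]
  ]
}}

```text
clock: 20.6
tcp_pos: [520.5, 241.9, 119.4]
tcp_rot: [[0.0, 1.0, 0.0], [1.0, -0.0, -0.0], [-0.0, 0.0, -1.0]]
ft_force: [-0.0, -0.1, -0.3]
finger_gap: 74.0
finger_force: 0.0
```

Run:
```python
from m import *
f=cam("side"); cv2.imwrite("pics/s5.png",f["frame"][...,::-1])
```

```text
(no output)
```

View pics/s5.png

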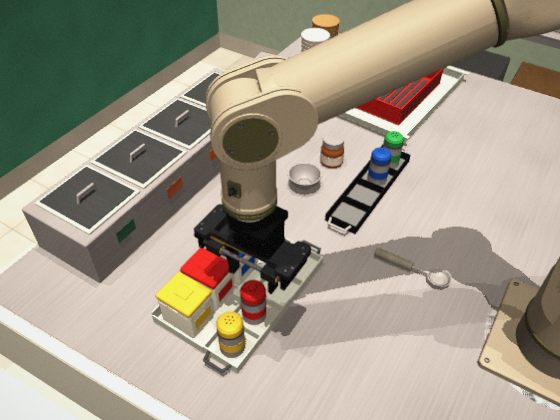

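Blue stands in its cell (380,163) and the gripper is over red (254,300).

>>> {"name": "apply_moves", "arguments": {
  "commands": [
    [0.85, 0, 0, 0.1, 0, 0, 0],
    [0.85, 0, 0, 0.2, 0, 0, 0],
    [0.85, 0, 0, 0.3, 0, 0, 0],
    [0.85, 0, 0, 0.4, 0, 0, 0],
    [0.85, 0, 0, 0.4, 0, 0, 0],
    [0.85, 0, 0, 0.3, 0, 0, 0],
    [0.85, 0, 0, 0.2, 0, 0, 0],
    [0.85, 0, 0, 0.07, 0, 0, 0]
  ]
}}

```text
clock: 21.32
tcp_pos: [519.5, 241.9, 38.7]
tcp_rot: [[-0.0, 1.0, -0.002], [1.0, 0.0, -0.001], [-0.001, -0.002, -1.0]]
ft_force: [-0.7, -0.1, 0.2]
finger_gap: 74.0
finger_force: 0.0
```

>>> {"name": "apply_moves", "arguments": {
  "commands": [
    [0.85, 0, 0, 0, 0, 0, 0],
    [0, 0, 0, 0, 0, 0, 0],
    [0, 0, 0, 0, 0, 0, 0],
    [0, 0, 0, 0, 0, 0, 0],
    [0, 0, 0, 0, 0, 0, 0],
    [0, 0, 0, 0, 0, 0, 0],
    [0, 0, 0, 0, 0, 0, 0],
    [0, 0, 0, 0, 0, 0, 0]
  ],
  "newtons": 25
}}

```text
clock: 21.98
tcp_pos: [521.0, 242.4, 41.0]
tcp_rot: [[0.0, 1.0, 0.001], [1.0, -0.0, 0.0], [0.0, 0.001, -1.0]]
ft_force: [1.6, -0.3, 3.8]
finger_gap: 47.7
finger_force: 25.0
```

>>> {"name": "apply_moves", "arguments": {
  "commands": [
    [0, 0, 0, -0.1, 0, 0, 0],
    [0, 0, 0, -0.2, 0, 0, 0],
    [0, 0, 0, -0.3, 0, 0, 0],
    [0, 0, 0, -0.4, 0, 0, 0],
    [0, 0, 0, -0.4, 0, 0, 0],
    [0, 0, 0, -0.3, 0, 0, 0],
    [0, 0, 0, -0.2, 0, 0, 0],
    [0, 0, 0, -0.1, 0, 0, 0]
  ]
}}

```text
clock: 22.65
tcp_pos: [520.8, 242.6, 122.1]
tcp_rot: [[-0.0, 1.0, 0.002], [1.0, 0.0, 0.0], [0.0, 0.002, -1.0]]
ft_force: [0.2, -0.5, -3.0]
finger_gap: 47.2
finger_force: 25.0
```

>>> {"name": "apply_moves", "arguments": {
  "commands": [
    [0, -0.3, -0.05, 0, 0, 0, 0],
    [0, -0.45, -0.05, 0, 0, 0, 0],
    [0, -0.6, -0.05, 0, 0, 0, 0],
    [0, -0.7, -0.05, 0, 0, 0, 0],
    [0, -0.79, -0.05, 0, 0, 0, 0],
    [0, -0.79, -0.05, 0, 0, 0, 0],
    [0, -0.79, -0.05, 0, 0, 0, 0],
    [0, -0.79, -0.06, 0, 0, 0, 0]
  ]
}}

```text
clock: 23.32
tcp_pos: [502.8, 31.4, 119.8]
tcp_rot: [[0.001, 1.0, -0.001], [1.0, -0.001, -0.0], [-0.0, -0.001, -1.0]]
ft_force: [0.2, -0.2, -1.9]
finger_gap: 47.5
finger_force: 25.0
```

>>> {"name": "apply_moves", "arguments": {
  "commands": [
    [0, -0.79, -0.05, 0, 0, 0, 0],
    [0, -0.79, -0.05, 0, 0, 0, 0],
    [0, -0.79, -0.05, 0, 0, 0, 0],
    [0, -0.79, -0.05, 0, 0, 0, 0],
    [0, -0.7, -0.05, 0, 0, 0, 0],
    [0, -0.6, -0.05, 0, 0, 0, 0],
    [0, -0.45, -0.05, 0, 0, 0, 0],
    [0, -0.3, -0.05, 0, 0, 0, 0]
  ]
}}

```text
clock: 23.98
tcp_pos: [486.4, -177.4, 119.7]
tcp_rot: [[0.003, 1.0, -0.002], [1.0, -0.003, -0.0], [-0.0, -0.002, -1.0]]
ft_force: [0.2, 0.5, -1.8]
finger_gap: 47.5
finger_force: 25.0
```

>>> {"name": "apply_moves", "arguments": {
  "commands": [
    [0, 0, 0, 0, 0, 0, 0],
    [0, 0, 0, 0, 0, 0, 0],
    [0, 0, 0, 0, 0, 0, 0],
    [0, 0, 0, 0.1, 0, 0, 0],
    [0, 0, 0, 0.2, 0, 0, 0],
    [0, 0, 0, 0.25, 0, 0, 0],
    [0, 0, 0, 0.3, 0, 0, 0],
    [0, 0, 0, 0.3, 0, 0, 0]
  ]
}}

```text
clock: 24.65
tcp_pos: [487.7, -174.2, 73.0]
tcp_rot: [[-0.0, 1.0, -0.001], [1.0, 0.0, 0.0], [0.0, -0.001, -1.0]]
ft_force: [0.8, 0.5, -3.2]
finger_gap: 47.5
finger_force: 25.0
```

>>> {"name": "apply_moves", "arguments": {
  "commands": [
    [0, 0, 0, 0.3, 0, 0, 0],
    [0, 0, 0, 0.2, 0, 0, 0],
    [0, 0, 0, 0.15, 0, 0, 0],
    [0, 0, 0, 0.1, 0, 0, 0],
    [0, 0, 0, 0.06, 0, 0, 0],
    [0, 0, 0, 0.04, 0, 0, 0],
    [0, 0, 0, 0.02, 0, 0, 0],
    [0, 0, 0, 0, 0, 0, 0]
  ]
}}

```text
clock: 25.32
tcp_pos: [488.1, -174.5, 41.0]
tcp_rot: [[-0.0, 1.0, -0.0], [1.0, 0.0, -0.001], [-0.001, -0.0, -1.0]]
ft_force: [-6.7, 1.7, 10.8]
finger_gap: 47.3
finger_force: 25.0
```

Red is on the floor (+11 N). I'll release it and go to yellow.

>>> {"name": "apply_moves", "arguments": {
  "commands": [
    [0.85, 0, 0, 0, 0, 0, 0],
    [0.85, 0, 0, 0, 0, 0, 0],
    [0.85, 0, 0, 0, 0, 0, 0],
    [0.85, 0, 0, 0, 0, 0, 0],
    [0.85, 0, 0, 0, 0, 0, 0],
    [0.85, 0, 0, 0, 0, 0, 0],
    [0.85, 0, 0, 0, 0, 0, 0],
    [0.85, 0, 0, 0, 0, 0, 0]
  ]
}}

```text
clock: 25.98
tcp_pos: [488.0, -174.5, 39.7]
tcp_rot: [[0.0, 1.0, 0.0], [1.0, -0.0, -0.0], [-0.0, 0.0, -1.0]]
ft_force: [-0.5, 0.4, 0.1]
finger_gap: 73.8
finger_force: 0.0
```

>>> {"name": "apply_moves", "arguments": {
  "commands": [
    [0.85, 0, 0, -0.1, 0, 0, 0],
    [0.85, 0, 0, -0.2, 0, 0, 0],
    [0.85, 0, 0, -0.3, 0, 0, 0],
    [0.85, 0, 0, -0.4, 0, 0, 0],
    [0.85, 0, 0, -0.4, 0, 0, 0],
    [0.85, 0, 0, -0.3, 0, 0, 0],
    [0.85, 0, 0, -0.2, 0, 0, 0],
    [0.85, 0, 0, -0.1, 0, 0, 0]
  ]
}}

```text
clock: 26.65
tcp_pos: [488.6, -174.7, 121.5]
tcp_rot: [[0.0, 1.0, 0.002], [1.0, -0.0, -0.001], [-0.001, 0.002, -1.0]]
ft_force: [-0.6, 0.3, 0.2]
finger_gap: 74.2
finger_force: 0.0
```

>>> {"name": "apply_moves", "arguments": {
  "commands": [
    [0.85, 0.4, 0.04, 0, 0, 0, 0],
    [0.85, 0.6, 0.04, 0, 0, 0, 0],
    [0.85, 0.8, 0.04, 0, 0, 0, 0],
    [0.85, 0.88, 0.04, 0, 0, 0, 0],
    [0.85, 0.88, 0.04, 0, 0, 0, 0],
    [0.85, 0.88, 0.04, 0, 0, 0, 0],
    [0.85, 0.88, 0.05, 0, 0, 0, 0],
    [0.85, 0.88, 0.05, 0, 0, 0, 0]
  ]
}}

```text
clock: 27.32
tcp_pos: [501.1, 75.0, 119.6]
tcp_rot: [[0.0, 1.0, -0.0], [1.0, -0.0, -0.0], [-0.0, -0.0, -1.0]]
ft_force: [1.3, -0.5, 0.2]
finger_gap: 73.9
finger_force: 0.0
```

>>> {"name": "apply_moves", "arguments": {
  "commands": [
    [0.85, 0.88, 0.05, 0, 0, 0, 0],
    [0.85, 0.88, 0.05, 0, 0, 0, 0],
    [0.85, 0.88, 0.04, 0, 0, 0, 0],
    [0.85, 0.88, 0.04, 0, 0, 0, 0],
    [0.85, 0.88, 0.04, 0, 0, 0, 0],
    [0.85, 0.8, 0.04, 0, 0, 0, 0],
    [0.85, 0.6, 0.04, 0, 0, 0, 0],
    [0.85, 0.4, 0.04, 0, 0, 0, 0]
  ]
}}

```text
clock: 27.98
tcp_pos: [514.0, 324.6, 119.3]
tcp_rot: [[-0.003, 1.0, -0.001], [1.0, 0.003, 0.001], [0.001, -0.001, -1.0]]
ft_force: [-0.5, -0.0, -1.3]
finger_gap: 74.3
finger_force: 0.0
```

>>> {"name": "apply_moves", "arguments": {
  "commands": [
    [0.85, 0, 0, 0, 0, 0, 0],
    [0.85, 0, 0, 0, 0, 0, 0],
    [0.85, 0, 0, 0, 0, 0, 0],
    [0.85, 0, 0, 0, 0, 0, 0],
    [0.85, 0, 0, 0, 0, 0, 0],
    [0.85, 0, 0, 0, 0, 0, 0],
    [0.85, 0, 0, 0, 0, 0, 0],
    [0.85, 0, 0, 0, 0, 0, 0]
  ]
}}

```text
clock: 28.65
tcp_pos: [515.4, 321.1, 119.8]
tcp_rot: [[0.001, 1.0, 0.0], [1.0, -0.001, -0.0], [-0.0, 0.0, -1.0]]
ft_force: [-0.5, 0.8, 0.3]
finger_gap: 73.7
finger_force: 0.0
```

Run:
```python
from m import *
f=cam("side"); cv2.imwrite("pics/s6.png",f["frame"][...,::-1])
```

```text
(no output)
```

View pics/s6.png

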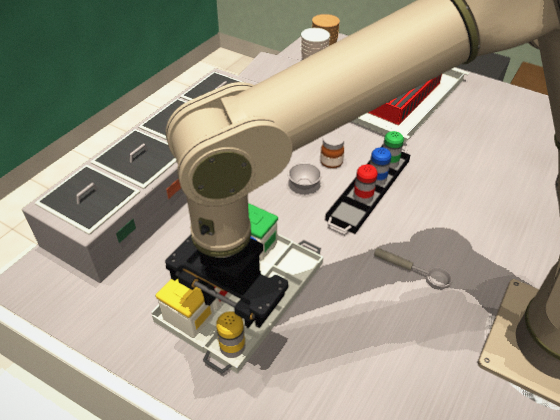

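Red stands in its cell (366,183); the gripper is over yellow (231,335).

>>> {"name": "apply_moves", "arguments": {
  "commands": [
    [0.85, 0, 0, 0.1, 0, 0, 0],
    [0.85, 0, 0, 0.2, 0, 0, 0],
    [0.85, 0, 0, 0.3, 0, 0, 0],
    [0.85, 0, 0, 0.4, 0, 0, 0],
    [0.85, 0, 0, 0.4, 0, 0, 0],
    [0.85, 0, 0, 0.3, 0, 0, 0],
    [0.85, 0, 0, 0.2, 0, 0, 0],
    [0.85, 0, 0, 0.07, 0, 0, 0]
  ]
}}

```text
clock: 29.37
tcp_pos: [514.4, 321.0, 39.0]
tcp_rot: [[-0.0, 1.0, -0.002], [1.0, 0.0, -0.001], [-0.001, -0.002, -1.0]]
ft_force: [0.3, 0.5, -0.0]
finger_gap: 74.3
finger_force: 0.0
```

>>> {"name": "apply_moves", "arguments": {
  "commands": [
    [0.85, 0, 0, 0, 0, 0, 0],
    [0, 0, 0, 0, 0, 0, 0],
    [0, 0, 0, 0, 0, 0, 0],
    [0, 0, 0, 0, 0, 0, 0],
    [0, 0, 0, 0, 0, 0, 0],
    [0, 0, 0, 0, 0, 0, 0],
    [0, 0, 0, 0, 0, 0, 0],
    [0, 0, 0, 0, 0, 0, 0]
  ],
  "newtons": 25
}}

```text
clock: 30.03
tcp_pos: [515.7, 321.6, 41.4]
tcp_rot: [[0.0, 1.0, 0.001], [1.0, -0.0, 0.0], [0.0, 0.001, -1.0]]
ft_force: [1.1, -0.0, 3.8]
finger_gap: 47.5
finger_force: 25.0
```

>>> {"name": "apply_moves", "arguments": {
  "commands": [
    [0, 0, 0, -0.1, 0, 0, 0],
    [0, 0, 0, -0.2, 0, 0, 0],
    [0, 0, 0, -0.3, 0, 0, 0],
    [0, 0, 0, -0.4, 0, 0, 0],
    [0, 0, 0, -0.4, 0, 0, 0],
    [0, 0, 0, -0.3, 0, 0, 0],
    [0, 0, 0, -0.2, 0, 0, 0],
    [0, 0, 0, -0.1, 0, 0, 0]
  ]
}}

```text
clock: 30.7
tcp_pos: [515.6, 321.8, 122.6]
tcp_rot: [[-0.0, 1.0, 0.002], [1.0, 0.0, 0.001], [0.001, 0.002, -1.0]]
ft_force: [0.5, -0.3, -2.1]
finger_gap: 47.3
finger_force: 25.0
```

>>> {"name": "apply_moves", "arguments": {
  "commands": [
    [0, -0.3, -0.04, 0, 0, 0, 0],
    [0, -0.45, -0.04, 0, 0, 0, 0],
    [0, -0.6, -0.04, 0, 0, 0, 0],
    [0, -0.7, -0.04, 0, 0, 0, 0],
    [0, -0.8, -0.04, 0, 0, 0, 0],
    [0, -0.8, -0.04, 0, 0, 0, 0],
    [0, -0.8, -0.04, 0, 0, 0, 0],
    [0, -0.8, -0.04, 0, 0, 0, 0]
  ]
}}

```text
clock: 31.37
tcp_pos: [501.3, 108.9, 120.1]
tcp_rot: [[0.001, 1.0, -0.001], [1.0, -0.001, -0.001], [-0.001, -0.001, -1.0]]
ft_force: [1.7, 0.3, -1.2]
finger_gap: 47.2
finger_force: 25.0
```

>>> {"name": "apply_moves", "arguments": {
  "commands": [
    [0, -0.8, -0.04, 0, 0, 0, 0],
    [0, -0.8, -0.04, 0, 0, 0, 0],
    [0, -0.8, -0.04, 0, 0, 0, 0],
    [0, -0.8, -0.04, 0, 0, 0, 0],
    [0, -0.7, -0.04, 0, 0, 0, 0],
    [0, -0.6, -0.04, 0, 0, 0, 0],
    [0, -0.45, -0.04, 0, 0, 0, 0],
    [0, -0.3, -0.04, 0, 0, 0, 0]
  ]
}}

```text
clock: 32.03
tcp_pos: [488.1, -101.7, 120.1]
tcp_rot: [[0.003, 1.0, -0.002], [1.0, -0.003, -0.001], [-0.001, -0.002, -1.0]]
ft_force: [-0.6, 0.6, -2.0]
finger_gap: 47.1
finger_force: 25.0
```

>>> {"name": "apply_moves", "arguments": {
  "commands": [
    [0, 0, 0, 0, 0, 0, 0],
    [0, 0, 0, 0, 0, 0, 0],
    [0, 0, 0, 0, 0, 0, 0],
    [0, 0, 0, 0.1, 0, 0, 0],
    [0, 0, 0, 0.2, 0, 0, 0],
    [0, 0, 0, 0.25, 0, 0, 0],
    [0, 0, 0, 0.3, 0, 0, 0],
    [0, 0, 0, 0.3, 0, 0, 0]
  ]
}}

```text
clock: 32.7
tcp_pos: [489.3, -98.2, 73.4]
tcp_rot: [[-0.0, 1.0, -0.001], [1.0, 0.0, 0.0], [0.0, -0.001, -1.0]]
ft_force: [-0.0, -0.8, -2.4]
finger_gap: 47.2
finger_force: 25.0
```

>>> {"name": "apply_moves", "arguments": {
  "commands": [
    [0, 0, 0, 0.3, 0, 0, 0],
    [0, 0, 0, 0.2, 0, 0, 0],
    [0, 0, 0, 0.15, 0, 0, 0],
    [0, 0, 0, 0.1, 0, 0, 0],
    [0, 0, 0, 0.06, 0, 0, 0],
    [0, 0, 0, 0.04, 0, 0, 0],
    [0, 0, 0, 0.02, 0, 0, 0],
    [0, 0, 0, 0, 0, 0, 0]
  ]
}}

```text
clock: 33.37
tcp_pos: [489.7, -98.5, 41.3]
tcp_rot: [[0.0, 1.0, -0.0], [1.0, -0.0, -0.001], [-0.001, -0.0, -1.0]]
ft_force: [-6.8, 1.2, 11.6]
finger_gap: 47.5
finger_force: 25.0
```

Yellow is seated (+12 N). I'll release it, lift and back away to one side for the final check.

>>> {"name": "apply_moves", "arguments": {
  "commands": [
    [0.85, 0, 0, 0, 0, 0, 0],
    [0.85, 0, 0, 0, 0, 0, 0],
    [0.85, 0, 0, 0, 0, 0, 0],
    [0.85, 0, 0, 0, 0, 0, 0],
    [0.85, 0, 0, 0, 0, 0, 0],
    [0.85, 0, 0, 0, 0, 0, 0],
    [0.85, 0, 0, 0, 0, 0, 0],
    [0.85, 0, 0, 0, 0, 0, 0]
  ]
}}

```text
clock: 34.03
tcp_pos: [489.6, -98.6, 40.1]
tcp_rot: [[0.0, 1.0, 0.0], [1.0, -0.0, -0.0], [-0.0, 0.0, -1.0]]
ft_force: [0.1, -0.0, 0.3]
finger_gap: 73.6
finger_force: 0.0
```

>>> {"name": "apply_moves", "arguments": {
  "commands": [
    [0.85, 0, 0, -0.1, 0, 0, 0],
    [0.85, 0, 0, -0.3, 0, 0, 0],
    [0.85, 0, 0, -0.5, 0, 0, 0],
    [0.85, 0, 0, -0.6, 0, 0, 0],
    [0.85, 0, 0, -0.6, 0, 0, 0],
    [0.85, 0, 0, -0.5, 0, 0, 0],
    [0.85, 0, 0, -0.3, 0, 0, 0],
    [0.85, 0, 0, -0.1, 0, 0, 0]
  ]
}}

```text
clock: 34.7
tcp_pos: [490.7, -98.6, 162.8]
tcp_rot: [[-0.0, 1.0, 0.003], [1.0, 0.0, -0.001], [-0.001, 0.003, -1.0]]
ft_force: [1.2, 0.4, 0.6]
finger_gap: 73.9
finger_force: 0.0
```

>>> {"name": "apply_moves", "arguments": {
  "commands": [
    [0.85, 0.2, -0.1, 0, 0, 0, 0],
    [0.85, 0.4, -0.2, 0, 0, 0, 0],
    [0.85, 0.5, -0.2, 0, 0, 0, 0],
    [0.85, 0.5, -0.2, 0, 0, 0, 0],
    [0.85, 0.5, -0.2, 0, 0, 0, 0],
    [0.85, 0.3, -0.1, 0, 0, 0, 0],
    [0.85, 0.1, 0, 0, 0, 0, 0],
    [0.85, 0, 0, 0, 0, 0, 0]
  ]
}}

```text
clock: 35.37
tcp_pos: [449.4, 2.1, 159.7]
tcp_rot: [[-0.001, 1.0, -0.0], [1.0, 0.001, -0.0], [-0.0, -0.0, -1.0]]
ft_force: [1.1, 0.2, 0.7]
finger_gap: 74.0
finger_force: 0.0
```

Run:
```python
from m import *
f=cam("side"); cv2.imwrite("pics/s7.png",f["frame"][...,::-1])
f=cam("top"); cv2.imwrite("pics/t7.png",f["frame"][...,::-1])
```

```text
(no output)
```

View pics/s7.png

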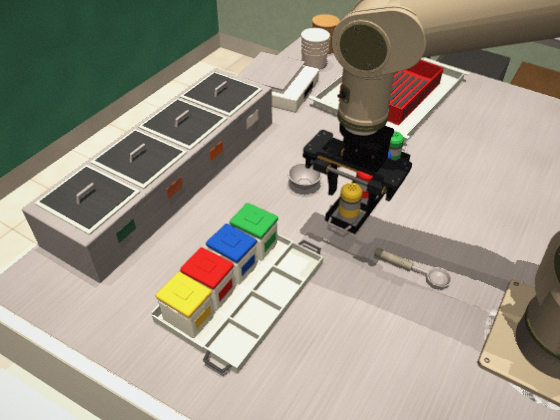

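View pics/t7.png

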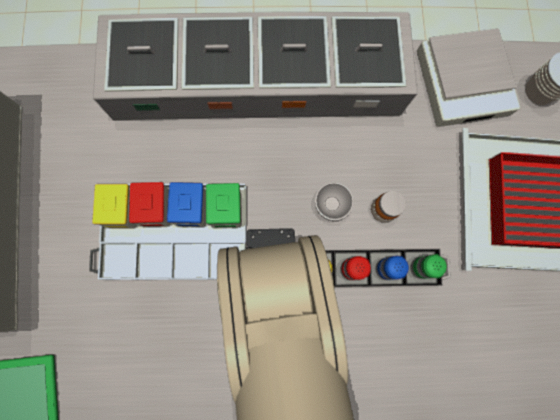

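All four stand upright in the caddy in the order yellow, red, blue, green (top view: red 357,268, blue 396,267, green 432,266, yellow's edge at 330,266; side view: yellow 350,200). The canisters haven't moved and nothing is touching the gripper, so I'm handing in.

```bash
python3 -c "
from rig import bot
print(bot.sign_off())"
```

```text
the job is handed in; nothing more can be done
None
```

All four shakers are upright in the caddy, left to right yellow, red, blue, green as in the refill rack; the canisters are in place, and I handed the job in at about 35 s of the 112 s allowed (no verdict came back).

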